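# Put the last ring mould away and slide the case shut

### The arm

A 6-joint arm with a two-finger parallel gripper is mounted at the origin on a cart in front of the work surface, level with it; the furniture and walls round the work are solid. World frame = base frame: x ahead of the robot, y to its left, z up, the work surface at z = 0. Lengths are in m, angles in rad, forces in N, time in s.
With the tool pointing down it reaches from about 0.275 to 0.875 m from the base axis. Payload 12.5 kg.
Tool frame: the origin (TCP) lies on the centre line of the jaws, within the pads' length; the fingertips stand 14 mm ahead of it and the grasp point (between the pads) lies 5 mm behind it; z points along the fingers, y is the line along which they close (so a half turn about z gives the same grasp; the last joint's range is limited). The gripper opens to 85 mm and grips with 20 to 120 N. Pads are 22 mm wide; open, the fingers measure 114 mm over their backs; the gripper's body (76 mm by 85 mm) begins 54 mm behind the grasp point. The pads swing forward as they close: fully open they stand 13 mm farther back than shut.
Start: joints at [-1.342, 0.351, 1.652, -0, 1.139, -0.085], TCP at [0.17, -0.523, 0.245] pointing down, gripper open.
Joint ranges: [-2.75, 2.75], [-0.79, 2.1], [0.01, 2.65], [-1.57, 4.71], [0.07, 3.14], [-2.87, 2.87]. Speed limits (rad/s): [2.22, 2.22, 2.79, 3.14, 3.14, 3.14].

### API

Orientations are given as a unit quaternion [w, x, y, z].
In Python, from plant import sense, viewer, order gives the robot as it stands.
- The arm moves only by the shell command python3 -m handwheel 'ROWS' [OPENING] [FORCE]. ROWS is text: rows parted by semicolons, each of 6 numbers parted by spaces: the shift along the tool's x, y, z normalised to -1 to 1, where 1 is 15 cm, then the turn, a rotation vector about the tool's x, y, z normalised to -1 to 1, where 1 is 180 degrees. In form: dx dy dz rx ry rz; .... A call has 1 to 8 rows; each row is the pose to reach, as a shift and turn from the pose commanded when the call began, along the tool's axes at that moment, turning the shorter way round; what a row does not reach only later rows make up. A row lasts 1/12 s, in which the tool goes at most 41.7 mm and 7.16 degrees, less where a joint would pass 70% of its speed; a pose out of reach is approached as far as the arm can. A call with a number of a shift or a turn outside -1 to 1 is refused whole. A call with a gripper value outside its range is refused whole. OPENING is the finger opening in mm, from 0 to 85.4, set as the call begins (- or left out, the last holds). The fingers move at their own pace and stop on an object; FORCE is the grip in N (left out, the last holds). Time passes only in rows, so rows that repeat a pose let the fingers close. It gives the time, the measured TCP pose, the force, the opening and the grip force at its end, in the units of the state.
- sense(): the state, without advancing time (a new reading comes with each control period).
- viewer.capture(name): name is "scene" or "top"; returns a dict with "color" (480x640x3 uint8, blue, green, red), "fx", "fy", "cx", "cy" (pixels), "world_from_camera" (4x4, takes a point from camera to world coordinates). Camera axes: x right, y down, z forward; pixel columns grow to the right and rows downward; lengths in m; the calibration is good to about 2 mm. A picture is of the moment at which its call begins. There is no depth.
- order.close_job(): hands the job in; it is judged then, once.
The state is a dict: "t": time; "qpos": joint angles; "joint_vel": joint speeds; "tau": joint torques, N m; "eef_pos": TCP position; "tcp_rot": TCP orientation; "wrist_force": force on the tool from outside, world axes, zero at the start; "ft_torque": the same for the moment, N m; "opening": opening from 0.0 (shut) to 1.0 (fully open); "grip_force": force on a finger pad.
Only numpy, scipy, OpenCV 4.12 (cv2) and the standard library are available. Lean on these libraries where they do the work, as an engineer would, in place of code of your own. Each camera call takes 0.05 s, during which the arm holds its last target. There are 200 camera calls.

### The job

Put the steel ring mould that still stands out on the table to one side of the grey storage case, twin of the one inside, back into the case, standing over the free post right down on the case floor beside its twin. Then close the case with its metal lid: enter the lid at the open end nearest you, slide it along the ledges underneath the steel lips until it is fully home against the far stop, and let go. Leave the twin on its post and the rest of the table as it is.

Things in the scene. Friction and masses are not known exactly. Their poses are not given: they have to be found in the camera images.
- case: Grey plastic case, fixed, 172 (x) x 152 (y) x 75 (z) mm, with steel rails on top of its sides. Origin: centre of its underside; z up, x from the open end (nearest the robot) to the far stop. Floor at z = 8 mm, inside 160 x 126 mm. Two white posts, 47 mm diameter, tapered tops at z = 38 mm, at x = -38 and +38 mm. Tops of the side and front walls (ledges for the lid) at z = 64 mm.
- rail_mouth (a point): Middle of the case's open end at ledge height (case x = -86, z = 64 mm); axes as the case. From here on rails guide the lid's edges (2.5 mm play each side, flared over the first 20 mm). Lips over the ledges begin 20 mm further in (first 13 mm bent up) and run to the far stop: underside 8 mm, top 11 mm above the ledges, 120 mm open between them. Before the lips the ledges are open above.
- free_post (a point): Foot of the free post (the one nearer the open end) on the case floor, on the post's axis: 38 mm from the case's centre toward the open end, 8 mm above the table. Axes as the case.
- far_post (a point): Foot of the other post, on which mould_b stands, on the case floor. Axes as the case.
- lid_home (a point): Where the lid's origin is when it is fully home: over the case's centre, at ledge height 64 mm; its far edge then meets the far stop at case x = +82 mm. Axes as the case.
- lid: Flat aluminium lid, 164 (x) x 137 (y) x 4 mm, about 0.16 kg, lying on the table; at its centre a black bar handle to pinch from above: it runs along the lid's y, 48 mm long, 14 mm wide (x) in its top 9 mm and 12 mm below, from 4 to 32 mm above the lid's underside. Origin: centre of its underside. Both ends are alike: either may go in first.
- mould_a: Steel ring mould that is out on the table: open tube 64 mm outside, about 56 mm clear inside, 50 mm high, standing upright. Origin: centre of its lower rim, z up along its axis.
- mould_b: The same kind of ring mould, already on the far post in the case. Origin: centre of its lower rim.
- timer: Bystander: red and white wind-up timer, 70 mm diameter, 58 high, at the back. Origin: centre of its underside.
- spice_jar: Bystander: glass spice jar with green label and black cap, 45 mm diameter, 105 high. Origin: centre of its underside.
- sauce_cup: Bystander: white ramekin with red sauce, 70 mm diameter, 42 high. Origin: centre of its underside.
- tape: Bystander: roll of tan masking tape, 100 mm diameter, 25 high, lying flat. Origin: centre of its underside.
Not all that is in view belongs to the job. Leave any blue look-alike of the mould_b alone.

How it is judged:
By the outcome, as a careful person would: the job done as asked, in the order asked, and still so for the second after the job is handed in, with the robot touching nothing.
It also fails if it takes over 56 s, if anything falls off the work surface, if the arm or the gripper's body presses on something with over 40 N, if the wrist force passes 120 N, or if a joint passes its speed limit or range.

## Working session

There is one attempt and no reset: what is moved stays moved. The work goes in short steps, Python scripts to look and compute and a shell command to move; the robot and the scene stay as the last step left them, time stands still between calls to the robot, and variables do not carry over. Pictures are saved under pics/ and viewed, at most 10 in all, crops included, and the job is handed in when it is done.

```bash
mkdir -p pics; ls
python3 - <<'E'
from plant import sense, viewer
import cv2,numpy as np
s=sense();print({k:np.round(v,3).tolist() for k,v in s.items()})
for n in("scene","top"):
    c=viewer.capture(n);cv2.imwrite(f"pics/{n}0.png",c["color"]);print(n,c["fx"],c["fy"],c["cx"],c["cy"],np.round(c["world_from_camera"],4).tolist())
E
```

```text
pics
{'t': 0.0, 'qpos': [-1.342, 0.351, 1.652, 0.0, 1.139, -0.085], 'joint_vel': [0.0, 0.001, -0.0, 0.001, -0.0, -0.001], 'tau': [-0.0, -50.611, -29.141, -0.0, 0.005, -0.0], 'eef_pos': [0.17, -0.523, 0.245], 'tcp_rot': [-0.001, 0.988, 0.156, -0.0], 'wrist_force': [0.547, 0.17, 0.099], 'ft_torque': [0.005, -0.023, -0.006], 'grip_force': 0.0, 'opening': 0.999}
scene 571.8083793225404 571.8083793225404 319.55698593969026 236.6443041554088 [[-0.8188, -0.3231, 0.4745, -0.0985], [-0.574, 0.4495, -0.6844, 0.9957], [0.0078, -0.8328, -0.5535, 0.9318], [0.0, 0.0, 0.0, 1.0]]
top 607.9323557208616 607.9323557208616 311.10017078715356 249.96245722707508 [[0.434, -0.8158, 0.3823, -0.0775], [-0.9009, -0.3903, 0.19, -0.4038], [-0.0058, -0.4269, -0.9043, 1.7374], [0.0, 0.0, 0.0, 1.0]]
```

View pics/top0.png

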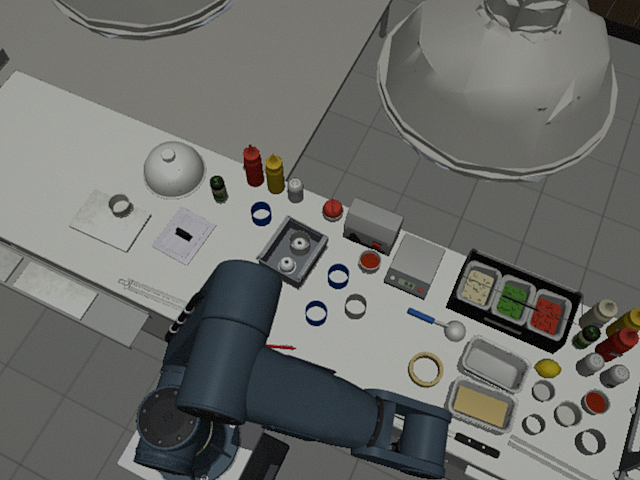

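View pics/scene0.png

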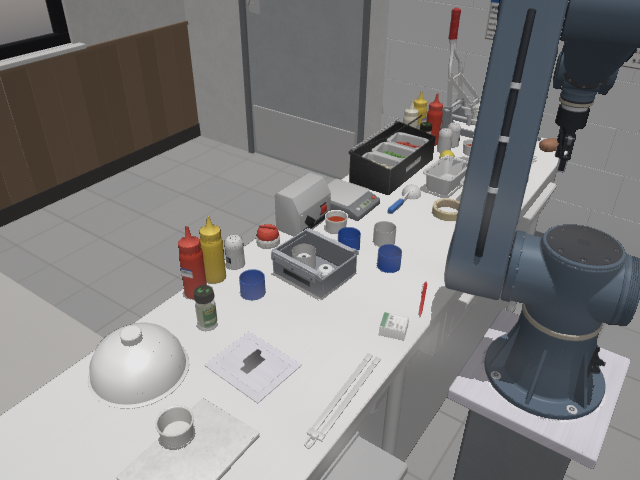

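The top view shows the case at (293,251) with mould_b on its far post, the lid at (184,235) and the tape at (425,370). Grey rings are at top (355,306)/scene (385,234), at top (120,205)/scene (176,428) on a board, and far right at top (543,390), (568,413), (534,424) and (590,441). The blue rings are decoys. I'll take enlarged crops to confirm which is meant and to read off points.

```bash
cat > h.py <<'E'
import numpy as np, cv2
from plant import sense, viewer
def ray(c,u,v):
    M=np.array(c["world_from_camera"]);d=M[:3,:3]@[(u-c["cx"])/c["fx"],(v-c["cy"])/c["fy"],1];return M[:3,3],d
def plane(c,u,v,z):
    o,d=ray(c,u,v);return o+d*(z-o[2])/d[2]
def proj(c,P):
    M=np.array(c["world_from_camera"]);p=(np.atleast_2d(P)-M[:3,3])@M[:3,:3]
    return np.c_[c["fx"]*p[:,0]/p[:,2]+c["cx"],c["fy"]*p[:,1]/p[:,2]+c["cy"]]
def crop(c,u,v,w,h,s):
    im=c["color"][v:v+h,u:u+w];return cv2.resize(im,(w*s,h*s),interpolation=cv2.INTER_CUBIC)
E
python3 - <<'E'
from h import *
t=viewer.capture("top");s=viewer.capture("scene")
# scene 4x: case+mould (265..405,215..300)
A=crop(s,262,205,150,95,4)      #600x380 
B=crop(s,150,395,50,55,4)   #200x220
C=crop(t,250,205,130,110,4)[:220+220] # 520x440
D=crop(s,200,325,110,80,4)
E_=crop(t,145,200,75,70,4)
im=np.zeros((600,800,3),np.uint8);im[:380,:600]=A;im[:220,600:]=B
im[380:600,:440]=D[:220,:440];im[380-60:600,500:800]=E_
cv2.imwrite("pics/c1.png",im)
im=np.zeros((600,780,3),np.uint8);C=crop(t,250,210,130,100,6);im[:]=C;cv2.imwrite("pics/c2.png",im)
for n,u,v in(("near",385,228),("board",176,416)):
    print(n,plane(s,u,v,.05))
for u,v in((355,303),(120,201)):print(plane(t,u,v,.05))
for u,v in((184,235),):print(plane(t,u,v,.03),plane(s,253,358,.03))
E
```

```text
near [ 0.53133906 -0.24028128  0.05      ]
board [0.52643193 0.56455404 0.05      ]
[ 0.53598877 -0.24099667  0.05      ]
[0.52810295 0.57705891 0.05      ]
[0.51860604 0.33828792 0.03      ] [0.51978357 0.35162066 0.03      ]
```

View pics/c1.png

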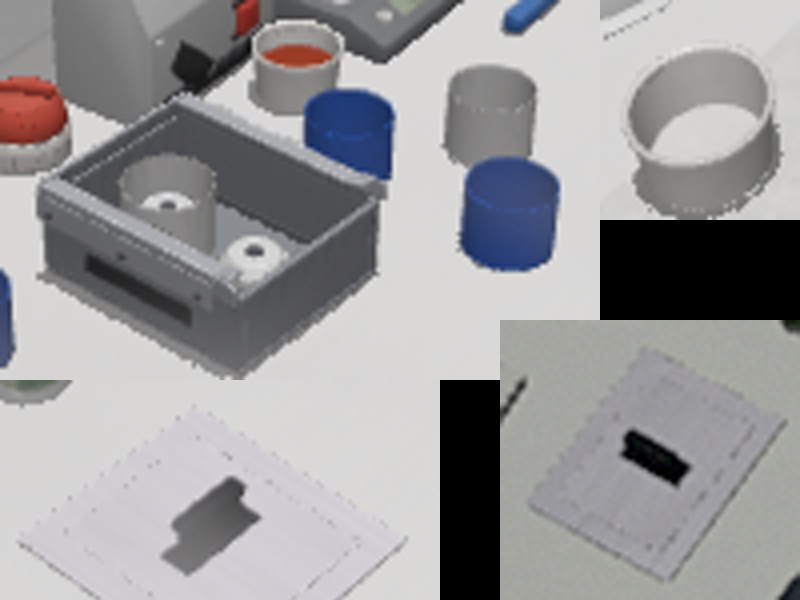

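View pics/c2.png

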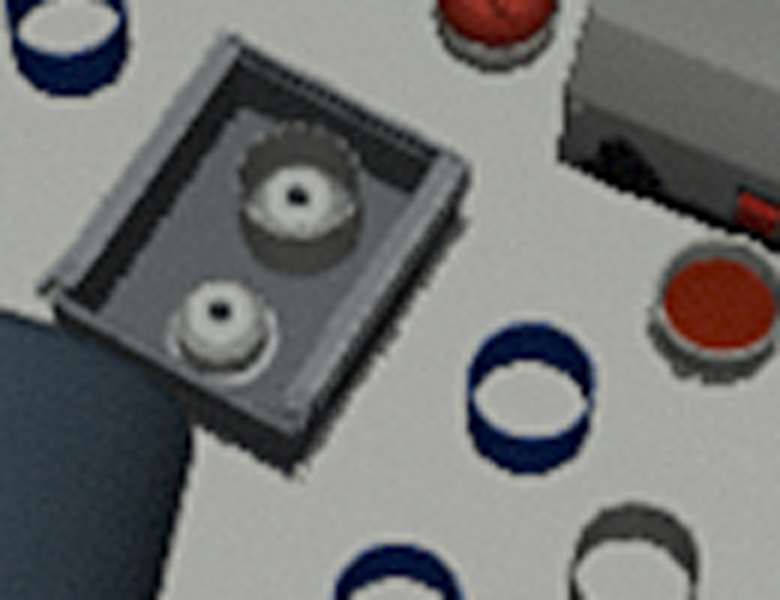

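The near grey ring at top (355,306)/scene (385,234) is mould_a: it has the same height and shape as the twin, stands on the table and is to one side of the case. The ring on the board is wider and lower, so it doesn't fit, and the far-right rings are off by the dishes. Next I'll fit the poses.

```bash
cat > fit.py <<'E'
from h import *
from scipy.optimize import least_squares
def A(x,y,f,ou,ov,px=0,py=0):return ((x-px+.5)/f-.5+ou,(y-py+.5)/f-.5+ov)
t=viewer.capture("top");s=viewer.capture("scene")
T=lambda x,y:(t,*A(x,y,6,250,210));S=lambda x,y:(s,*A(x,y,4,262,205))
L=lambda x,y:(t,*A(x,y,4,145,200,500,320));D=lambda x,y:(s,*A(x,y,4,200,325,0,380))
def fit(obs,x0,name):
    def r(p,full=False):
        c,n=np.cos(p[2]),np.sin(p[2]);o=[]
        for (cam,u,v),P in obs:
            W=[p[0]+c*P[0]-n*P[1],p[1]+n*P[0]+c*P[1],P[2]];o.append(proj(cam,W)[0]-[u,v])
        return np.ravel(o)
    f=least_squares(r,x0,loss="soft_l1");print(name,f.x.round(4),np.degrees(f.x[2]).round(2));print(r(f.x).reshape(-1,2).round(1).tolist());return f.x
case=fit([(T(218,311),(-.038,0,.038)),(T(297,197),(.038,0,.038)),(S(255,250),(-.038,0,.038)),(S(168,203),(.038,0,.038)),
 (T(232,38),(.086,.076,.075)),(T(467,165),(.086,-.076,.075)),(S(185,98),(.086,-.076,.075)),(S(42,182),(.086,.076,.075)),
 (S(240,378),(-.086,.076,0)),(S(38,276),(.086,.076,0))],[.6,-.03,0],"case")
lid=fit([(L(645,347),(.082,.0685,.004)),(L(785,422),(.082,-.0685,.004)),(L(668,580),(-.082,-.0685,.004)),(L(530,505),(-.082,.0685,.004)),
 (D(195,405),(.082,-.0685,.004)),(D(20,540),(.082,.0685,.004)),(D(407,540),(-.082,-.0685,.004))],[.52,.34,0],"lid")
ma=fit([(S(447,82),(0,0,.05)),(S(537,90),(0,0,.05)),(S(492,88),(0,0,.05)),(T(634,566),(0,0,.05))],[.53,-.24,0],"mould")
# blues
for n,u,v in(("b1",338,271.5),("b2",316,309),("sauce",370,258)):print(n,plane(t,u,v,.05).round(3))
def circ(R,z,c):
    a=np.linspace(0,2*np.pi,40);return np.c_[c[0]+R*np.cos(a),c[1]+R*np.sin(a),0*a+z]
def box(p,x,y,z):
    c,n=np.cos(p[2]),np.sin(p[2]);return np.array([[p[0]+c*a-n*b,p[1]+n*a+c*b,z] for a,b in((x,y),(x,-y),(-x,-y),(-x,y))])
out=[]
for cam,u,v in((s,262,205),(t,250,210)):
    im=crop(cam,u,v,150,115,5)
    for P in(circ(.032,.05,ma),circ(.032,0,ma),box(case,.086,.076,.075),box(case,.086,.076,0),circ(.032,.058,case[:2]+.038*np.array([np.cos(case[2]),np.sin(case[2])]))):
        q=((proj(cam,P)-[u,v]+.5)*5-.5).round().astype(int);cv2.polylines(im,[q],True,(0,0,255),1)
    out.append(im[:, :750][:300 if cam is s else 575])
cv2.imwrite("pics/ov.png",cv2.resize(np.vstack([crop_ for crop_ in out]),None,fx=.685,fy=.685))
E
python3 fit.py
```

```text
case [ 0.6095 -0.0025 -0.0822] -4.71
[[1.4, 1.0], [1.0, 0.7], [0.1, 0.4], [-0.0, 1.1], [-1.5, -1.1], [1.8, -0.2], [0.6, -2.1], [-1.7, 0.8], [-0.6, 1.6], [0.4, 0.3]]
lid [ 0.526   0.3484 -0.0751] -4.3
[[0.4, 0.4], [0.3, 0.2], [0.2, 1.1], [-0.8, 0.1], [-0.1, 0.4], [-1.0, -0.1], [-0.1, -0.3]]
mould [ 0.5349 -0.2445  0.    ] 0.0
[[11.3, 1.8], [-11.2, -0.2], [0.0, 0.3], [0.7, -0.1]]
b1 [ 0.606 -0.154  0.05 ]
b2 [ 0.469 -0.145  0.05 ]
sauce [ 0.689 -0.223  0.05 ]
```

View pics/ov.png

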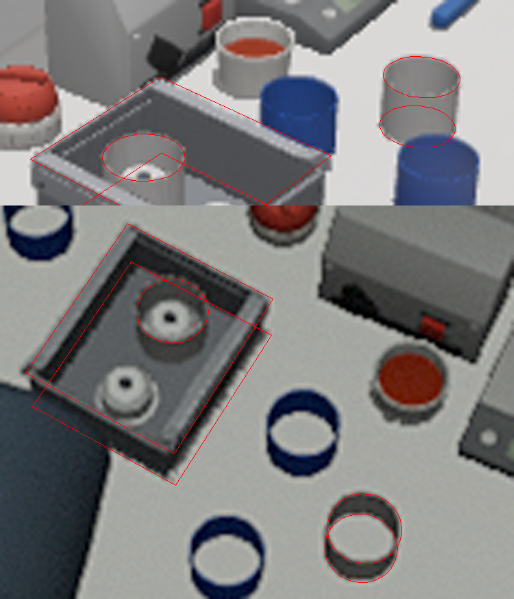

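The overlay matches to 1–2 px: mould_a is at (0.535,-0.244) and the case at (0.61,-0.002) with yaw -4.7°. I'll grip along case y, which clears the blue rings and fits inside the case.

```bash
cat > to.py <<'E'
import sys,numpy as np
from scipy.spatial.transform import Rotation as R
from plant import sense
s=sense();x,y,z,yaw=map(float,sys.argv[1:5])
q=s["tcp_rot"];C=R.from_quat([q[1],q[2],q[3],q[0]])
G=R.from_matrix(np.array([[np.cos(yaw),np.sin(yaw),0],[np.sin(yaw),-np.cos(yaw),0],[0,0,-1]]))
d=C.inv().apply(np.array([x,y,z])-s["eef_pos"])/.15;r=(C.inv()*G).as_rotvec()/np.pi
print("rows",d.round(3),r.round(3),"pos",np.round(s["eef_pos"],4),"t",round(s["t"],2),"F",np.round(s["wrist_force"],1),"op",round(s["opening"],3))
E
python3 to.py .535 -.2445 .15 -.082; python3 to.py .35 -.2445 .24 -.082
```

```text
rows [ 2.889 -1.014  0.635] [-0.     0.     0.126] pos [ 0.1698 -0.523   0.2451] t 0.3 F [0.3 0.3 0.6] op 0.996
rows [ 1.716 -1.395  0.035] [-0.     0.     0.126] pos [ 0.1698 -0.523   0.2451] t 0.3 F [0.3 0.3 0.6] op 0.996
```

```bash
python3 -m handwheel '0.96 -0.34 0.1 0 0 0.126;0.96 -0.34 0.1 0 0 0.126;0.96 -0.34 0.1 0 0 0.126;0.96 -0.34 0.1 0 0 0.126;0.96 -0.34 0.1 0 0 0.126;0.96 -0.34 0.1 0 0 0.126' 85; python3 to.py .535 -.2445 .15 -.082
```

```text
t: 0.8
eef_pos: [0.2921, -0.4291, 0.2302]
tcp_rot: [-0.0, 0.999, -0.039, -0.0]
wrist_force: [-0.7, -0.3, 0.6]
opening: 0.994
grip_force: 0.0
rows [ 1.517 -1.354  0.535] [-0.     0.     0.001] pos [ 0.2921 -0.4291  0.2302] t 0.8 F [-0.7 -0.3  0.6] op 0.994
```

```bash
python3 -m handwheel '0.76 -0.68 0.1 0 0 0;0.76 -0.68 0.1 0 0 0;0.76 -0.68 0.1 0 0 0;0.76 -0.68 0.1 0 0 0;0.76 -0.68 0.1 0 0 0'; python3 to.py .535 -.2445 .15 -.082;  python3 -m handwheel '0.757 -0.67 0.43 0 0 0;0.757 -0.67 0.43 0 0 0;0.757 -0.67 0.43 0 0 0;0.757 -0.67 0.43 0 0 0;0.757 -0.67 0.43 0 0 0;0.757 -0.67 0.43 0 0 0'; python3 to.py .535 -.2445 .032 -.082
```

```text
t: 1.22
eef_pos: [0.4154, -0.336, 0.2148]
tcp_rot: [-0.0, 0.999, -0.039, 0.0]
wrist_force: [0.2, -0.9, -0.4]
opening: 0.994
grip_force: 0.0
rows [ 0.747 -0.671  0.433] [-0.    -0.     0.001] pos [ 0.4154 -0.336   0.2148] t 1.22 F [ 0.2 -0.9 -0.4] op 0.994
t: 1.72
eef_pos: [0.5344, -0.2471, 0.1498]
tcp_rot: [-0.0, 0.999, -0.04, -0.001]
wrist_force: [-0.0, -0.3, -0.1]
opening: 0.997
grip_force: 0.0
rows [ 0.004 -0.017  0.785] [-0.     0.001  0.001] pos [ 0.5344 -0.2471  0.1498] t 1.72 F [-0.  -0.3 -0.1] op 0.997
```

```bash
python3 -m handwheel '0.004 -0.017 0.25 0 0 0;0.004 -0.017 0.5 0 0 0;0.004 -0.017 0.7 0 0 0;0.004 -0.017 0.785 0 0 0;0.004 -0.017 0.785 0 0 0;0.004 -0.017 0.785 0 0 0'; python3 to.py .535 -.2445 .032 -.082
python3 - <<'E'
from h import *
s=viewer.capture("scene");t=viewer.capture("top")
im=np.zeros((560,760,3),np.uint8);im[:,:400]=crop(s,340,180,100,140,4);im[:400,400:760]=crop(t,310,260,90,100,4);cv2.imwrite("pics/g1.png",im)
E
```

```text
t: 2.22
eef_pos: [0.5352, -0.2458, 0.0341]
tcp_rot: [0.0, 0.999, -0.042, 0.0]
wrist_force: [0.4, 0.1, 0.4]
opening: 1.0
grip_force: 0.0
rows [-0.002 -0.009  0.014] [ 0. -0. -0.] pos [ 0.5352 -0.2458  0.0341] t 2.22 F [0.4 0.1 0.4] op 1.0
```

View pics/g1.png

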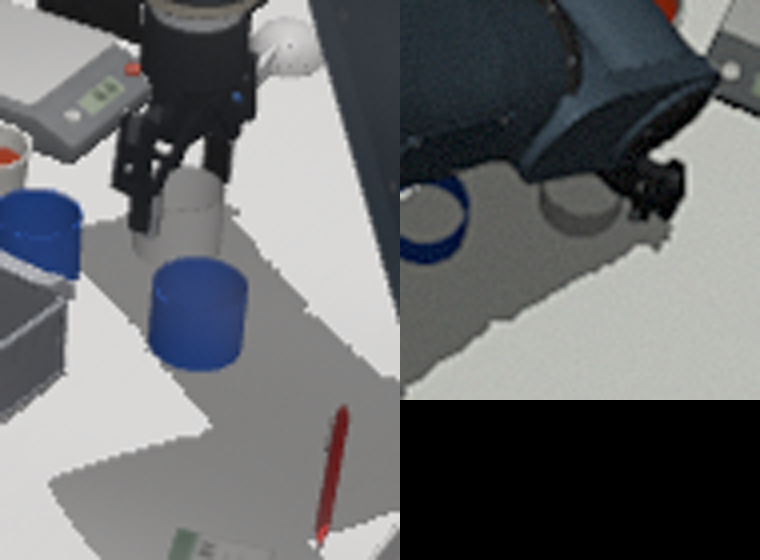

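The fingers straddle mould_a (crop 190,210) without touching it, and the blue rings are clear. I'll close and lift.

```bash
python3 -m handwheel '0 0 0 0 0 0;0 0 0 0 0 0;0 0 0 0 0 0;0 0 0 0 0 0;0 0 0 0 0 0;0 0 0 0 0 0;0 0 0 0 0 0;0 0 0 0 0 0' 55 40; python3 -m handwheel '0 0 -0.2 0 0 0;0 0 -0.45 0 0 0;0 0 -0.7 0 0 0;0 0 -0.95 0 0 0;0 0 -1 0 0 0;0 0 -1 0 0 0;0 0 -1 0 0 0'; python3 to.py .574 .0006 .18 -.082
```

```text
t: 2.98
eef_pos: [0.536, -0.245, 0.0349]
tcp_rot: [0.001, 0.999, -0.041, 0.001]
wrist_force: [-3.3, 1.1, 10.7]
opening: 0.735
grip_force: 41.7
t: 3.57
eef_pos: [0.535, -0.2444, 0.1829]
tcp_rot: [0.0, 0.999, -0.041, 0.0]
wrist_force: [0.0, -0.2, -0.9]
opening: 0.729
grip_force: 45.1
rows [ 0.126 -1.649  0.019] [ 0. -0.  0.] pos [ 0.535  -0.2444  0.1829] t 3.57 F [ 0.  -0.2 -0.9] op 0.729
```

```bash
python3 -m handwheel '0.06 -0.25 0 0 0 0;0.06 -0.5 0 0 0 0;0.06 -0.75 0 0 0 0;0.06 -1 0 0 0 0' ; python3 -m handwheel '0.06 -0.25 0.1 0 0 0;0.06 -0.45 0.2 0 0 0;0.06 -0.63 0.27 0 0 0;0.06 -0.65 0.27 0 0 0;0.06 -0.65 0.27 0 0 0'; python3 to.py .5716 .0006 .042 -.082
python3 - <<'E'
from h import *
s=viewer.capture("scene");t=viewer.capture("top")
im=np.zeros((600,800,3),np.uint8);im[:550,:600]=crop(s,250,180,120,110,5);im[400:600,500:800]=crop(t,250,210,75,50,4);cv2.imwrite("pics/g2.png",im)
E
```

```text
t: 3.9
eef_pos: [0.5554, -0.094, 0.1809]
tcp_rot: [-0.0, 0.999, -0.041, -0.002]
wrist_force: [1.4, 0.4, -0.4]
opening: 0.732
grip_force: 45.1
t: 4.32
eef_pos: [0.5723, 0.002, 0.1403]
tcp_rot: [-0.0, 0.999, -0.04, -0.002]
wrist_force: [-0.7, -1.2, -1.6]
opening: 0.728
grip_force: 45.1
rows [-0.001  0.01   0.655] [0.    0.001 0.001] pos [0.5723 0.002  0.1403] t 4.32 F [-0.7 -1.2 -1.6] op 0.728
```

View pics/g2.png

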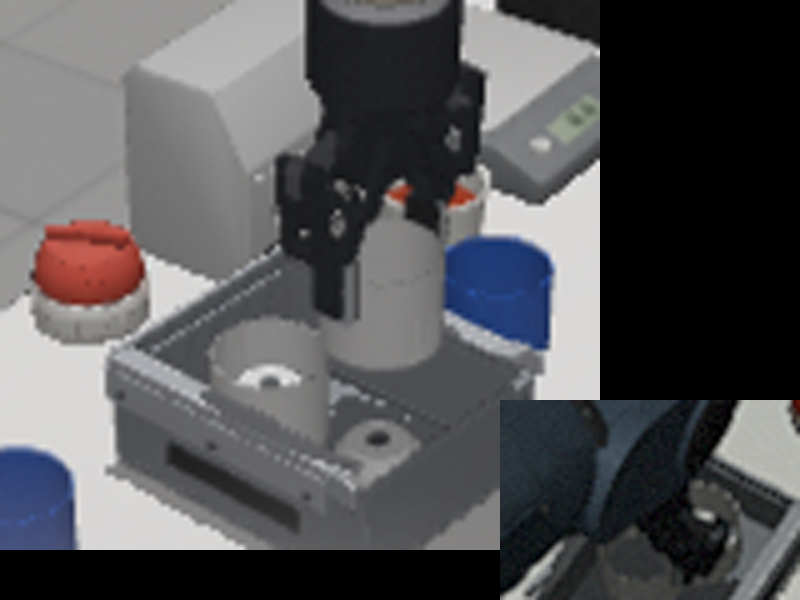

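The mould hangs straight in the grip, its lower rim at crop (385,366) and right edge at 444. The free post hole is at crop (378,437) and the twin's hole at (270,382). I'll compare those with the predictions.

Run:
```python
from h import *
s=viewer.capture("scene");p=sense()["eef_pos"];print(np.round(p,4))
def c(R,z,o):
    a=np.linspace(0,6.283,200);return np.c_[o[0]+R*np.cos(a),o[1]+R*np.sin(a),0*a+z]
pix=lambda P:(proj(s,P)-[250,180]+.5)*5-.5
q=pix(c(.032,p[2]-.034,p));print("ring bottom: max y",q[:,1].max(),"xmax",q[:,0].max(),"xmin",q[:,0].min())
q=pix(c(.032,p[2]+.016,p));print("ring top: min y",q[:,1].min(),"xmax",q[:,0].max())
k=np.array([.6095,-.0025]);e=np.array([np.cos(.082),-np.sin(.082)])
for m in(-.038,.038):
    print("hole pred",pix([*(k+m*e),.038]))
q=pix(c(.032,.058,k+.038*e));print("twin top x",q[:,0].min(),q[:,0].max(),"ymin",q[:,1].min())
f=lambda x,y:((x+.5)/5-.5+250,(y+.5)/5-.5+180)
print("free post meas",plane(s,*f(378,437),.038),"pred",k-.038*e); print("far",plane(s,*f(270,382),.038),k+.038*e)
```

```text
[ 5.733e-01 -3.000e-04  1.423e-01]
ring bottom: max y 362.79651518296555 xmax 442.5369341606152 xmin 316.8840064786597
ring top: min y 210.03332670707604 xmax 445.11747509155197
hole pred [[379.50782625 439.43434758]]
hole pred [[269.79664756 384.56990379]]
twin top x 209.3773097807404 329.5838822457854 ymin 320.1574655223078
free post meas [ 0.57347538 -0.000681    0.038     ] pred [0.57162768 0.00061251]
far [ 0.6486891  -0.00758495  0.038     ] [ 0.64737232 -0.00561251]
```

Everything agrees within 2 mm, so the ring is aligned over the post (4.5 mm play). I'll lower it.

```bash
python3 -m handwheel '0 0 0.15 0 0 0;0 0 0.3 0 0 0;0 0 0.42 0 0 0;0 0 0.5 0 0 0;0 0 0.55 0 0 0;0 0 0.55 0 0 0'; python3 to.py .5728 0 .042 -.082
```

```text
t: 4.97
eef_pos: [0.5729, 0.0, 0.059]
tcp_rot: [-0.0, 0.999, -0.041, -0.001]
wrist_force: [0.2, 0.8, -0.7]
opening: 0.732
grip_force: 45.1
rows [-0.001  0.     0.113] [ 0.     0.001 -0.   ] pos [0.5729 0.     0.059 ] t 4.97 F [ 0.2  0.8 -0.7] op 0.732
```

```bash
python3 -m handwheel '0 0 0.05 0 0 0;0 0 0.08 0 0 0;0 0 0.1 0 0 0;0 0 0.11 0 0 0;0 0 0.115 0 0 0;0 0 0.115 0 0 0'; python3 to.py .5728 0 .042 -.082
```

```text
t: 5.47
eef_pos: [0.5735, 0.0007, 0.0431]
tcp_rot: [0.0, 0.999, -0.041, 0.0]
wrist_force: [-0.3, 0.8, -1.2]
opening: 0.732
grip_force: 45.2
rows [-0.005  0.005  0.007] [ 0. -0.  0.] pos [0.5735 0.0007 0.0431] t 5.47 F [-0.3  0.8 -1.2] op 0.732
```

```bash
python3 -m handwheel '0 0 0.01 0 0 0;0 0 0.015 0 0 0;0 0 0.015 0 0 0;0 0 0.015 0 0 0'; python3 -m handwheel '0 0 0 0 0 0;0 0 0 0 0 0;0 0 0 0 0 0;0 0 0 0 0 0' 73; python3 -m handwheel '0 0 -0.1 0 0 0;0 0 -0.3 0 0 0;0 0 -0.55 0 0 0;0 0 -0.8 0 0 0;0 0 -1 0 0 0;0 0 -1 0 0 0'; python3 to.py .526 .3484 .18 1.496;python3 to.py .526 .3484 .18 -1.646;  python3 -c "
from plant import sense;print(sense()['qpos'])"
```

```text
t: 5.8
eef_pos: [0.5738, 0.0007, 0.0428]
tcp_rot: [0.0, 0.999, -0.041, 0.001]
wrist_force: [-10.8, 1.4, 25.7]
opening: 0.732
grip_force: 48.0
t: 6.13
eef_pos: [0.5735, 0.0007, 0.0404]
tcp_rot: [-0.0, 0.999, -0.041, 0.0]
wrist_force: [-0.6, 0.2, -0.1]
opening: 0.855
grip_force: 0.0
t: 6.63
eef_pos: [0.576, 0.0005, 0.1966]
tcp_rot: [0.0, 0.999, -0.041, 0.005]
wrist_force: [1.5, -0.5, 1.0]
opening: 0.854
grip_force: 0.0
rows [-0.523 -2.284  0.106] [ 0.002 -0.002 -0.502] pos [5.760e-01 5.000e-04 1.966e-01] t 6.63 F [ 1.5 -0.5  1. ] op 0.854
rows [-0.523 -2.284  0.106] [-0.002 -0.002  0.498] pos [5.760e-01 5.000e-04 1.966e-01] t 6.63 F [ 1.5 -0.5  1. ] op 0.854
[-7.98889844e-02  4.46712553e-01  1.63805784e+00  3.11162296e-05
  1.04751555e+00  1.57286383e+00]
```

```bash
python3 -m handwheel '-0.1 -0.2 0 0 0 -0.04;-0.2 -0.4 0 0 0 -0.08;-0.25 -0.6 0 0 0 -0.12;-0.3 -0.8 0 0 0 -0.16;-0.3 -1 0 0 0 -0.2;-0.3 -1 0 0 0 -0.24;-0.3 -1 0 0 0 -0.25;-0.3 -1 0 0 0 -0.25' 45; python3 to.py .526 .3484 .15 1.496
```

```text
t: 7.3
eef_pos: [0.5406, 0.1544, 0.1899]
tcp_rot: [-0.0, 0.938, 0.346, -0.0]
wrist_force: [0.3, -0.5, 0.2]
opening: 0.53
grip_force: 0.0
rows [ 0.765 -1.047  0.266] [-0.     0.    -0.251] pos [0.5406 0.1544 0.1899] t 7.3 F [ 0.3 -0.5  0.2] op 0.53
```

Run:
```python
from h import *
# refine lid from handle: dark blob in top view
s=viewer.capture("scene")
g=s["color"].max(2);m=np.zeros_like(g);m[335:385,225:285]=(g[335:385,225:285]<120);n,l,st,ce=cv2.connectedComponentsWithStats(m)
for i in range(1,n):
    if st[i,4]>30:print(st[i],ce[i],plane(s,*ce[i],.018))
cv2.imwrite("pics/l.png",np.hstack([crop(s,205,320,100,80,5)]))
```

```text
[242 350  23  23 269] [252.42750929 360.80297398] [0.52357593 0.3501334  0.018     ]
```

View pics/l.png

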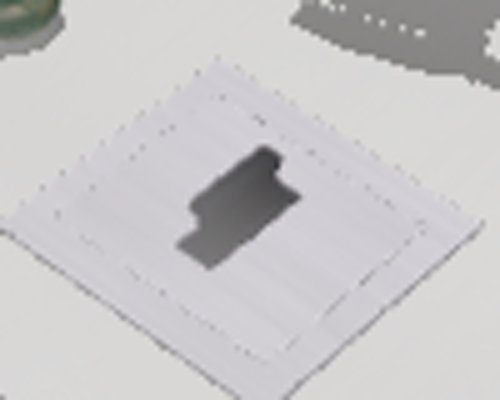

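The lid is clear: corners at crop (215,58), (483,228) and (3,228), handle at about (240,205). The handle centre agrees with the corner fit to about 3 mm.

```bash
python3 -m handwheel '0.2 -0.2 0 0 0 -0.04;0.4 -0.4 0.05 0 0 -0.08;0.55 -0.6 0.1 0 0 -0.12;0.7 -0.8 0.15 0 0 -0.16;0.765 -0.98 0.2 0 0 -0.2;0.765 -1 0.26 0 0 -0.24;0.765 -1 0.26 0 0 -0.251;0.765 -1 0.26 0 0 -0.251' 45; python3 to.py .526 .3484 .06 1.496; python3 -m handwheel '0 0 0.2 0 0 0;0 -0.047 0.4 0 0 0;0 -0.047 0.55 0 0 0;0 -0.047 0.6 0 0 0;0 -0.047 0.6 0 0 0'; python3 to.py .526 .3484 .022 1.496
```

```text
t: 8.02
eef_pos: [0.5309, 0.3426, 0.1505]
tcp_rot: [-0.0, 0.734, 0.679, -0.001]
wrist_force: [-0.5, -0.4, 0.4]
opening: 0.522
grip_force: 0.0
rows [ 0.037 -0.035  0.603] [-0.     0.    -0.001] pos [0.5309 0.3426 0.1505] t 8.02 F [-0.5 -0.4  0.4] op 0.522
t: 8.43
eef_pos: [0.5239, 0.3422, 0.06]
tcp_rot: [-0.0, 0.735, 0.678, -0.001]
wrist_force: [0.1, -0.0, 0.3]
opening: 0.528
grip_force: 0.0
rows [0.043 0.011 0.254] [-0.001  0.001 -0.002] pos [0.5239 0.3422 0.06  ] t 8.43 F [ 0.1 -0.   0.3] op 0.528
```

```bash
python3 -m handwheel '0.04 0.01 0.08 0 0 0;0.04 0.01 0.16 0 0 0;0.04 0.01 0.22 0 0 0;0.04 0.01 0.25 0 0 0;0.04 0.01 0.25 0 0 0'; python3 to.py .526 .3484 .022 1.496; python3 -m handwheel '0 0 0 0 0 0;0 0 0 0 0 0;0 0 0 0 0 0;0 0 0 0 0 0;0 0 0 0 0 0;0 0 0 0 0 0;0 0 0 0 0 0' 5 60; python3 to.py .526 .3484 .022 1.496
```

```text
t: 8.85
eef_pos: [0.5258, 0.3486, 0.0229]
tcp_rot: [-0.0, 0.735, 0.679, -0.001]
wrist_force: [-1.1, 0.1, 0.2]
opening: 0.527
grip_force: 0.0
rows [-0.001  0.001  0.006] [-0.     0.    -0.001] pos [0.5258 0.3486 0.0229] t 8.85 F [-1.1  0.1  0.2] op 0.527
t: 9.43
eef_pos: [0.5267, 0.3491, 0.0248]
tcp_rot: [0.0, 0.734, 0.679, 0.001]
wrist_force: [-1.8, 0.3, 6.0]
opening: 0.146
grip_force: 59.2
rows [-0.005 -0.004  0.019] [ 0.    -0.    -0.001] pos [0.5267 0.3491 0.0248] t 9.43 F [-1.8  0.3  6. ] op 0.146
```

```bash
python3 -m handwheel '0 0 -0.15 0 0 0;0 0 -0.35 0 0 0;0 0 -0.6 0 0 0;0 0 -0.8 0 0 0;0 0 -0.9 0 0 0;0 0 -0.9 0 0 0'; python3 to.py .433 .012 .16 1.489; python3 -c "
from plant import sense;print(sense()['ft_torque'])"
```

```text
t: 9.93
eef_pos: [0.5277, 0.3497, 0.163]
tcp_rot: [0.001, 0.734, 0.679, 0.003]
wrist_force: [0.5, 0.4, -1.2]
opening: 0.15
grip_force: 58.9
rows [-2.294 -0.452  0.01 ] [ 0.002 -0.001  0.001] pos [0.5277 0.3497 0.163 ] t 9.93 F [ 0.5  0.4 -1.2] op 0.15
[-0.03503108  0.02915868 -0.01470586]
```

```bash
python3 -m handwheel '-0.15 -0.04 0 0 0 0;-0.4 -0.08 0 0 0 0;-0.65 -0.13 0 0 0 0;-0.9 -0.17 0 0 0 0;-1 -0.2 0 0 0 0'; python3 -m handwheel '-0.2 -0.05 0 0 0 0;-0.45 -0.09 0 0 0 0;-0.7 -0.14 0 0 0 0;-0.9 -0.18 0 0 0 0;-1 -0.2 0 0 0 0'; python3 to.py .433 .012 .12 1.489
```

```text
t: 10.35
eef_pos: [0.4826, 0.1982, 0.1574]
tcp_rot: [-0.001, 0.735, 0.678, -0.002]
wrist_force: [0.2, -0.1, -1.0]
opening: 0.15
grip_force: 58.9
t: 10.77
eef_pos: [0.4409, 0.0521, 0.1578]
tcp_rot: [-0.001, 0.735, 0.678, -0.001]
wrist_force: [0.9, -0.3, -0.8]
opening: 0.149
grip_force: 58.9
rows [-0.271 -0.03   0.252] [-0.001  0.     0.   ] pos [0.4409 0.0521 0.1578] t 10.77 F [ 0.9 -0.3 -0.8] op 0.149
```

```bash
python3 -m handwheel '-0.15 -0.03 0.1 0 0 0;-0.26 -0.03 0.2 0 0 0;-0.27 -0.03 0.32 0 0 0;-0.27 -0.03 0.36 0 0 0;-0.27 -0.03 0.36 0 0 0;-0.27 -0.03 0.36 0 0 0'; python3 to.py .433 .012 .105 1.489;  python3 - <<'E'
from h import *
s=viewer.capture("scene");print(np.round(sense()["eef_pos"],4))
cv2.imwrite("pics/l2.png",crop(s,255,205,160,120,5))
E
```

```text
t: 11.27
eef_pos: [0.435, 0.0149, 0.1048]
tcp_rot: [-0.0, 0.734, 0.679, -0.0]
wrist_force: [1.2, 0.4, -0.1]
opening: 0.147
grip_force: 58.8
rows [-0.02  -0.011 -0.001] [-0.    -0.     0.001] pos [0.435  0.0149 0.1048] t 11.27 F [ 1.2  0.4 -0.1] op 0.147
[0.4354 0.015  0.1053]
```

View pics/l2.png

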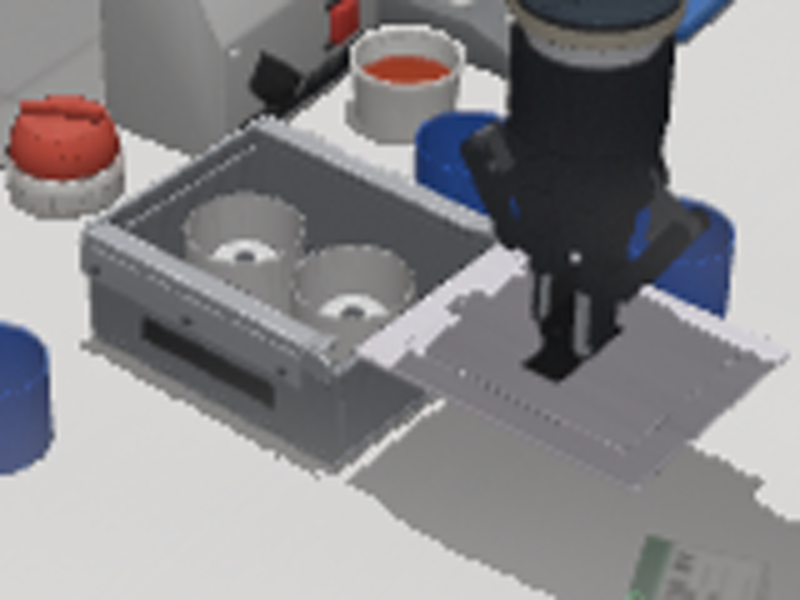

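Both moulds stand at the same height on their posts, with holes at crop (245,257) and (352,313). The lid is level in the grip, its corners at (355,350), (790,355) and (637,488). I'll fit its pose relative to the case in this one view.

Run:
```python
from h import *
from scipy.optimize import least_squares
s=viewer.capture("scene");p=np.array(sense()["eef_pos"])
f=lambda x,y:np.array(((x+.5)/5-.5+255,(y+.5)/5-.5+205))
def fit(ob,x0,nz=0):
    U=np.array([f(*o[0]) for o in ob]);P=np.array([o[1] for o in ob])
    def r(q):
        c,n=np.cos(q[2]),np.sin(q[2]);W=np.c_[q[0]+c*P[:,0]-n*P[:,1],q[1]+n*P[:,0]+c*P[:,1],P[:,2]+(q[3] if nz else 0)];return (proj(s,W)-U).ravel()
    o=least_squares(r,x0,loss="soft_l1");print(o.x.round(4),np.degrees(o.x[2]).round(2),o.fun.reshape(-1,2).round(1).tolist());return o.x
case=fit([((245,257),(.038,0,.038)),((352,313),(-.038,0,.038)),((335,473),(-.086,.076,0)),((85,345),(.086,.076,0)),((265,120),(.086,-.076,.075)),((83,232),(.086,.076,.075))],[.61,0,-.08])
z=p[2]-.0245
ob=[((355,350),(.082,.0685,.004)),((790,355),(-.082,-.0685,.004)),((637,488),(-.082,.0685,.0))]
for zz in(0,):
    lid=fit([(u,(P[0],P[1],P[2]+z)) for u,P in ob],[.435,.015,-.08])
fit([(u,P) for u,P in ob],[.435,.015,-.08,.08],1)
c,n=np.cos(case[2]),np.sin(case[2]);d=lid[:2]-case[:2];print("lid in case",c*d[0]+n*d[1],-n*d[0]+c*d[1],"dyaw deg",np.degrees(lid[2]-case[2]),"lid-tcp",lid[:2]-p[:2])
```

```text
[ 0.6107 -0.0043 -0.0668] -3.83 [[-0.2, 0.1], [0.6, -0.3], [0.1, 0.9], [-0.0, 0.2], [0.2, -2.0], [-0.8, -0.1]]
[ 0.4339  0.0135 -0.0656] -3.76 [[-0.1, -0.1], [0.4, -1.6], [-0.3, 1.3]]
[ 0.4397  0.0023 -0.0672  0.071 ] -3.85 [[0.5, -0.0], [-0.0, -1.4], [-0.4, 1.2]]
lid in case -0.17761964266598546 0.00591266959890885 dyaw deg 0.06877944750665557 lid-tcp [-0.00164003 -0.00150949]
```

The lid's yaw matches the case, but it sits about 3–4 mm to +y. I'll correct that, lower to just above the ledge and start the entry slowly.

```bash
python3 to.py .433 .0115 .091 1.489; python3 -m handwheel '-0.02 -0.01 0.03 0 0 0;-0.023 -0.015 0.06 0 0 0;-0.023 -0.015 0.09 0 0 0;-0.023 -0.015 0.095 0 0 0;-0.023 -0.015 0.095 0 0 0;-0.023 -0.015 0.095 0 0 0'; python3 to.py .453 .0099 .091 1.489
```

```text
rows [-0.025 -0.015  0.097] [ 0.    -0.     0.001] pos [0.4355 0.015  0.1056] t 11.37 F [-0.9  0.2 -1.3] op 0.149
t: 11.87
eef_pos: [0.4327, 0.0113, 0.0908]
tcp_rot: [-0.0, 0.734, 0.679, -0.0]
wrist_force: [0.9, 0.1, -1.1]
opening: 0.147
grip_force: 58.9
rows [ 0.001  0.136 -0.002] [-0.    -0.     0.001] pos [0.4327 0.0113 0.0908] t 11.87 F [ 0.9  0.1 -1.1] op 0.147
```

```bash
python3 -m handwheel '0 0.04 0 0 0 0;0 0.08 0 0 0 0;0 0.11 0 0 0 0;0 0.13 0 0 0 0;0 0.13 0 0 0 0'; python3 to.py .453 .0099 .091 1.489;python3 -c "
from plant import sense;print(sense()['ft_torque'])"
python3 - <<'E'
from h import *
s=viewer.capture("scene");cv2.imwrite("pics/l3.png",crop(s,295,225,100,75,8))
E
```

```text
t: 12.28
eef_pos: [0.4529, 0.0097, 0.0908]
tcp_rot: [0.0, 0.734, 0.679, 0.0]
wrist_force: [0.1, 0.7, -0.2]
opening: 0.146
grip_force: 58.9
rows [ 0.002  0.    -0.001] [ 0.    -0.     0.001] pos [0.4529 0.0097 0.0908] t 12.28 F [ 0.1  0.7 -0.2] op 0.146
[ 0.01889576  0.01097253 -0.00331251]
```

View pics/l3.png

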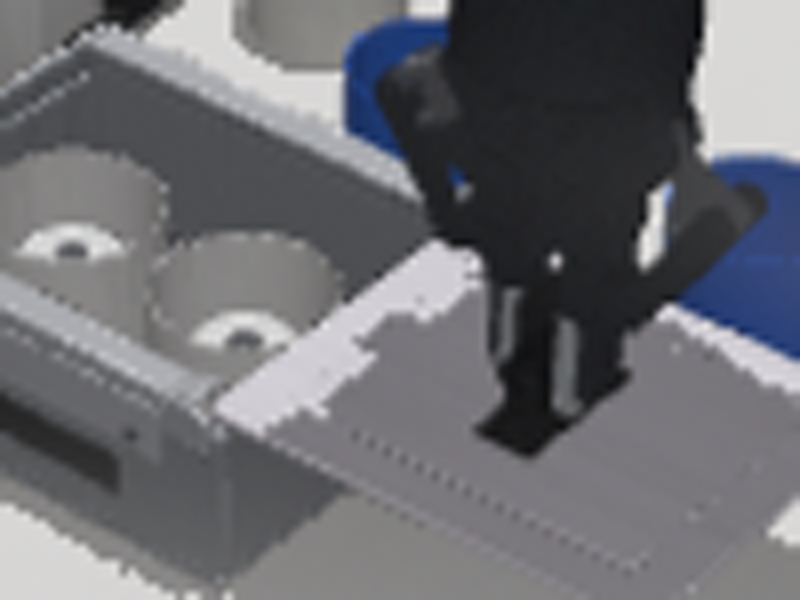

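The lid's leading corner (220,405) lies just inside the +y rail, the edge is over the front wall, and there's no contact force. I'll keep sliding it in.

```bash
python3 -m handwheel '0 0.03 0.003 0 0 0;0 0.06 0.005 0 0 0;0 0.09 0.005 0 0 0;0 0.12 0.005 0 0 0;0 0.14 0.005 0 0 0;0 0.14 0.005 0 0 0'; python3 to.py .474 .0082 .090 1.489;python3 -c "
from plant import sense;print(sense()['ft_torque'])"
```

```text
t: 12.83
eef_pos: [0.4737, 0.0081, 0.09]
tcp_rot: [0.0, 0.734, 0.679, 0.0]
wrist_force: [0.5, 2.0, -2.0]
opening: 0.149
grip_force: 58.9
rows [0.001 0.002 0.   ] [ 0.    -0.     0.001] pos [0.4737 0.0081 0.09  ] t 12.83 F [ 0.5  2.  -2. ] op 0.149
[ 0.29156874 -0.06411245  0.14608725]
```

```bash
python3 -m handwheel '0.007 0.02 0.003 0 0 0;0.007 0.05 0.003 0 0 0;0.007 0.08 0.003 0 0 0;0.007 0.11 0.003 0 0 0;0.007 0.14 0.003 0 0 0;0.007 0.14 0.003 0 0 0'; python3 to.py .495 .0065 .090 1.489;python3 -c "
from plant import sense;print(sense()['ft_torque'])"
```

```text
t: 13.33
eef_pos: [0.4951, 0.0073, 0.0897]
tcp_rot: [0.0, 0.734, 0.679, 0.0]
wrist_force: [0.6, 1.1, -1.6]
opening: 0.145
grip_force: 59.0
rows [-0.005 -0.    -0.002] [0.    0.    0.001] pos [0.4951 0.0073 0.0897] t 13.33 F [ 0.6  1.1 -1.6] op 0.145
[-0.00416108  0.04064594 -0.01788113]
```

Nearly free. I'll go on.

```bash
python3 -m handwheel '0.002 0.04 0.002 0 0 0;0.002 0.08 0.002 0 0 0;0.002 0.12 0.002 0 0 0;0.002 0.16 0.002 0 0 0;0.002 0.2 0.002 0 0 0;0.002 0.24 0.002 0 0 0;0.002 0.28 0.002 0 0 0;0.002 0.28 0.002 0 0 0'; python3 to.py .6105 -.0025 .090 1.489;python3 -c "
from plant import sense;print(sense()['ft_torque'])"
```

```text
t: 14.0
eef_pos: [0.5371, 0.0043, 0.0894]
tcp_rot: [0.0, 0.734, 0.679, 0.0]
wrist_force: [-0.1, -1.0, -1.0]
opening: 0.146
grip_force: 59.0
rows [-0.007  0.491 -0.004] [ 0.    -0.     0.001] pos [0.5371 0.0043 0.0894] t 14.0 F [-0.1 -1.  -1. ] op 0.146
[-0.00175771  0.03380772  0.07832742]
```

```bash
python3 -m handwheel '-0.002 0.04 0 0 0 0;-0.002 0.08 0 0 0 0;-0.002 0.13 0 0 0 0;-0.002 0.18 0 0 0 0;-0.002 0.23 0 0 0 0;-0.002 0.28 0 0 0 0;-0.002 0.32 0 0 0 0;-0.002 0.32 0 0 0 0'; python3 to.py .6105 -.0025 .090 1.489;python3 -c "
from plant import sense;print(sense()['ft_torque'])"
```

```text
t: 14.67
eef_pos: [0.585, 0.0003, 0.0893]
tcp_rot: [0.0, 0.734, 0.679, 0.0]
wrist_force: [-0.5, -0.4, 0.0]
opening: 0.146
grip_force: 59.0
rows [-0.005  0.171 -0.004] [ 0.    -0.     0.001] pos [5.85e-01 3.00e-04 8.93e-02] t 14.67 F [-0.5 -0.4  0. ] op 0.146
[ 0.01203223 -0.02001186  0.03554136]
```

```bash
python3 -m handwheel '0 0.03 0 0 0 0;0 0.06 0 0 0 0;0 0.09 0 0 0 0;0 0.12 0 0 0 0;0 0.14 0 0 0 0;0 0.15 0 0 0 0;0 0.15 0 0 0 0'; python3 -m handwheel '0 0.01 0 0 0 0;0 0.02 0 0 0 0;0 0.03 0 0 0 0;0 0.03 0 0 0 0'
```

```text
t: 15.25
eef_pos: [0.6064, -0.0014, 0.0892]
tcp_rot: [0.0, 0.734, 0.679, 0.0]
wrist_force: [-0.2, 0.0, -1.1]
opening: 0.147
grip_force: 59.0
t: 15.58
eef_pos: [0.6096, -0.0012, 0.089]
tcp_rot: [-0.001, 0.735, 0.679, -0.001]
wrist_force: [-6.1, 3.2, 1.4]
opening: 0.149
grip_force: 59.4
```

```bash
python3 -m handwheel '0 0.01 0 0 0 0;0 0.015 0 0 0 0;0 0.02 0 0 0 0;0 0.02 0 0 0 0'; python3 to.py .6105 -.0025 .090 1.489
```

```text
t: 15.92
eef_pos: [0.6101, -0.0009, 0.0888]
tcp_rot: [-0.004, 0.735, 0.678, -0.003]
wrist_force: [-21.1, 7.1, 12.1]
opening: 0.147
grip_force: 60.7
rows [-0.011  0.003 -0.008] [-0.003 -0.     0.001] pos [ 0.6101 -0.0009  0.0888] t 15.92 F [-21.1   7.1  12.1] op 0.147
```

The stop is firm at x = 0.610, exactly the predicted home, and the lid height is 64 mm. I'll relax the push, release and lift.

```bash
python3 -m handwheel '0 -0.01 0 0 0 0;0 -0.016 0 0 0 0;0 -0.016 0 0 0 0'; python3 -m handwheel '0 0 0 0 0 0;0 0 0 0 0 0;0 0 0 0 0 0;0 0 0 0 0 0;0 0 0 0 0 0' 40; python3 -m handwheel '0 0 -0.05 0 0 0;0 0 -0.15 0 0 0;0 0 -0.35 0 0 0;0 0 -0.6 0 0 0;0 0 -0.85 0 0 0;0 0 -1 0 0 0;0 0 -1 0 0 0'; python3 -m handwheel '-0.2 0 0 0 0 0;-0.45 -0.2 0 0 0 0;-0.7 -0.4 0 0 0 0;-0.95 -0.6 0 0 0 0;-1 -0.8 0 0 0 0;-1 -0.8 0 0 0 0'
python3 - <<'E'
from h import *
s=viewer.capture("scene");t=viewer.capture("top")
case=(.6095,-.0025,-.082)
c,n=np.cos(case[2]),np.sin(case[2])
# handle: dark blob, compare with predicted handle-centre pixel
W=np.array([[case[0],case[1],.064+.032]]);print("pred handle top",proj(s,W))
g=s["color"].max(2);u,v=proj(s,W)[0].astype(int);m=np.zeros_like(g);m[v-25:v+30,u-25:u+25]=g[v-25:v+30,u-25:u+25]<60
k,l,st,ce=cv2.connectedComponentsWithStats(m)
for i in range(1,k):
    if st[i,4]>25:print(st[i],ce[i],plane(s,*ce[i],.082))
cv2.imwrite("pics/fin.png",np.hstack([crop(s,240,190,180,140,3)]))
E
```

```text
t: 16.17
eef_pos: [0.6098, -0.0012, 0.0889]
tcp_rot: [-0.002, 0.735, 0.679, -0.001]
wrist_force: [-7.3, 2.5, 2.1]
opening: 0.143
grip_force: 59.6
t: 16.58
eef_pos: [0.6115, -0.0018, 0.0894]
tcp_rot: [0.0, 0.734, 0.679, 0.0]
wrist_force: [0.1, -0.3, 0.5]
opening: 0.468
grip_force: 0.0
t: 17.17
eef_pos: [0.6132, -0.0019, 0.2456]
tcp_rot: [0.003, 0.734, 0.679, 0.003]
wrist_force: [0.8, 0.3, 0.5]
opening: 0.467
grip_force: 0.0
t: 17.67
eef_pos: [0.4752, -0.1436, 0.2388]
tcp_rot: [-0.001, 0.735, 0.678, -0.001]
wrist_force: [-0.2, -0.7, 0.1]
opening: 0.47
grip_force: 0.0
pred handle top [[314.44781508 243.83591319]]
[305 218  20  10 111] [312.56756757 221.66666667] [ 0.68934907 -0.1056304   0.082     ]
[307 241  16  18 156] [314.49358974 249.58974359] [0.60589784 0.00228362 0.082     ]
```

The handle now sits within about 2 mm of its predicted home position. The gripper is clear and nothing else was touched, so I'll hand in.

```bash
python3 -c "
from plant import order;print(order.close_job())"
```

```text
the job is handed in; nothing more can be done
None
```

I handed the job in at about 18 s of robot time: mould_a is down on the free post beside its twin, and the lid is slid under the lips to a firm stop at its predicted home and released. I had used all ten picture views, so after release I checked the lid's position only by measurement (about 2 mm).

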